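# Find the hidden release notch of the notions case and press it open

### The job

The notions case opens by a release hidden in a notch somewhere along the flat rim on its near side. Put a closed fingertip on the rim by its left-hand end and sweep it along the rim to the right, keeping it touching, until you find the notch; then press the release inside the notch all the way down, so that the lid pops up and stays up, and take the hand away. Use only a fingertip: do not lift the lid by hand, and leave the other things on the table where they stand.

Things in the scene. Friction and masses are not known exactly. Their poses are not given: they have to be found in the camera images.
- case: grey plastic notions case, fixed, 360 mm wide (y), 192 deep (x), 50 high. Origin on the table, middle of its near face's foot; x points away from the robot across the case, y left along the near face, z up. Its near 46 mm (x 0 to 46) is a rigid flat rim, top 50 mm above the table, all along the width (y -180 to +180). The lid lies behind it, its top about 48 mm up.
- rim_left (a point): point on top of the rim, on its centre line (23 mm from the near face), 20 mm in from its left-hand (+y) end. The notch is cut into the rim, open upwards and towards the robot: 50 mm long along y, 40 mm deep in x. Its middle lies anywhere from 25 mm left to 65 mm right of the rim's middle (case y +25 to -65 mm): where is not told, it must be felt or seen.
- rim_right (a point): the same point 20 mm in from the right-hand (-y) end of the rim
- release (a joint): how far the release is pressed down, in m: 0 untouched, 0.008 fully down. It is a flat grey plate, 48 x 37 mm, that fills the notch, its top 10 mm below the rim's top. It needs a downward push of about 7 to 14 N, stays where it is left, and raises the lid as it goes.
- lid: clear lid with a grey frame, 360 x 143 x 6 mm, behind the rim. Origin on its hinge along the far edge of the case, 42 mm up; z is normal to the lid: upright while shut, leaning 0.27 rad when the release is fully down (its near edge then stands about 38 mm higher).
- cone_a: cone of off-white thread, 125 mm tall, 88 mm across, standing to the right of the case, loose; origin at the centre of its underside
- cone_b: cone of grey thread, 125 mm tall, 88 mm across, standing behind the case, loose; origin at the centre of its underside
- weight_a: round dark steel pattern weight with a small knob, 60 mm across, 38 mm tall, standing in front of the case, loose; origin at the centre of its underside
- weight_b: the same kind of pattern weight, standing to the left of the case, loose; origin at the centre of its underside
- spool: small wooden thread spool, 32 mm across, 42 mm tall, standing in front of the case, loose; origin at the centre of its underside
- glue: white glue bottle, 44 mm across, 120 mm tall, standing to the left of the case, loose; origin at the centre of its underside
- mug: white cup, 76 mm across, 90 mm tall, standing behind the case, loose; origin at the centre of its underside
- shears: black-handled shears lying on the table to the right, about 220 mm long, 11 mm thick; origin at the pivot, loose

How it is judged:
By the outcome, as a careful person would: the job done as asked, in the order asked, and still so for the second after the job is handed in, with the robot touching nothing.
It also fails if it takes over 51 s, if anything falls off the work surface, if the arm or the gripper's body presses on something with over 40 N, if the wrist force passes 120 N, or if a joint passes its speed limit or range.

### The arm

A 7-joint arm with a two-finger parallel gripper is mounted at the origin on the work surface. World frame = base frame: x ahead of the robot, y to its left, z up, the work surface at z = 0. Lengths are in m, angles in degrees, forces in N, time in s.
With the tool pointing down it reaches from about 0.425 to 0.875 m from the base axis. Payload 4.7 kg.
Tool frame: the origin (TCP) lies midway between the tips of the shut fingers; the grasp point (between the pads) lies 19 mm behind it; z points along the fingers, y is the direction in which the jaws open and shut (so a half turn about z gives the same grasp; the last joint's range is limited). The gripper opens to 87 mm and grips with 3 to 60 N. Pads are 19 mm wide; open, the fingers measure 117 mm over their backs; the gripper's body (75 mm by 190 mm) begins 51 mm behind the grasp point.
Start: joints at [68.646, 18.392, -4.016, 83.108, 1.295, 78.541, -3.26], TCP at [0.245, -0.602, 0.223] pointing down, gripper open.
Joint ranges: [-163.93, 163.93], [-17.29, 119.83], [-79.2, 71.16], [3.27, 140.29], [-89.18, 269.18], [5.43, 117.66], [-154.24, 154.24]. Speed limits (degrees/s): [147.25, 147.25, 180, 180, 180, 180, 180].

### API

Orientations are given as [roll, pitch, yaw] about the fixed x, y, z axes, in that order (R = Rz(yaw) Ry(pitch) Rx(roll)).
In Python, from workcell import get_state, capture, camera_info, finish_job gives the robot as it stands.
- The arm moves only by the tool jog_arm, never from a script. Its argument "moves" is a list of rows, each a list of 7 numbers: the shift along the tool's x, y, z in cm, then the turn, a rotation vector about the tool's x, y, z in degrees, then the finger opening in cm, from 0 to 8.7. A call has 1 to 12 rows; each row is the pose to reach, as a shift and turn from the pose commanded when the call began, along the tool's axes at that moment; what a row does not reach only later rows make up. A row lasts 1/8 s, in which the tool goes at most 62.5 mm and 10.7 degrees, less where a joint would pass 70% of its speed; a pose out of reach is approached as far as the arm can. A call with a gripper value outside its range is refused whole. The fingers move at their own pace and stop on an object; the grip force is fixed at half the most. Time passes only in rows, so rows that repeat a pose let the fingers close. It gives the time, the measured TCP pose, the force and the opening at its end, in the units of the state.
- get_state(): the state, without advancing time (a new reading comes with each control period).
- capture(name): name is "scene" or "top"; returns the picture (420x560x3 uint8, red, green, blue); there is no depth.
- camera_info(name): a dict with "intrinsics" (3x3 intrinsics, pixels), "dist_coeffs" ([k1, k2, p1, p2, k3] as OpenCV has them; the pictures are not rectified), "T" (4x4, takes a point from camera to world coordinates). Camera axes: x right, y up, looking along -z (the intrinsics and any distortion apply to the point x, -y, -z); pixel columns grow to the right and rows downward; lengths in m; the calibration is good to about 2 mm. A picture is of the moment at which its call begins. camera_info takes no time and is no camera call.
- finish_job(): hands the job in, once; it reports no verdict.
The state is a dict: "time_s": time; "joint_positions": joint angles; "joint_velocities": joint speeds; "tau": joint torques, N m; "position": TCP position; "tool_rot": TCP orientation; "wrist_force": force on the tool from outside, world axes, zero at the start; "wrist_torque": the same for the moment, N m; "grip_width": finger opening in m.
Only numpy, scipy, OpenCV 4.12 (cv2) and the standard library are available. Lean on these libraries where they do the work, as an engineer would, in place of code of your own. Each camera call takes 0.05 s, during which the arm holds its last target. There are 200 camera calls.

## Working session

There is one attempt and no reset: what is moved stays moved. The work goes in short steps, Python scripts to look and compute and a tool call to move; the robot and the scene stay as the last step left them, time stands still between calls to the robot, and variables do not carry over. Pictures are saved under pics/ and viewed, about 8 in all and at most 12, crops included, and the job is handed in when it is done.

Besides the shell and the picture viewer there is one more tool, called after "Request:" as name(argument=value, ...) on one line, values as JSON. jog_arm: Moves the arm, as the interface text tells. Its arguments: {"type":"object","properties":{"moves":{"type":"array","items":{"type":"array","items":{"type":"number"}}}},"required":["moves"]}

```bash
ls; mkdir -p pics
python3 - <<'E'
from workcell import *
import cv2
for n in("scene","top"):
    cv2.imwrite(f"pics/{n}0.png",capture(n)[:,:,::-1]); i=camera_info(n); print(n,i)
print(get_state())
E
```

```text
pics
scene {'intrinsics': array([[520.64285609,   0.        , 274.13829244],
       [  0.        , 520.64285609, 211.40451686],
       [  0.        ,   0.        ,   1.        ]]), 'dist_coeffs': array([-0.08041452,  0.        ,  0.        ,  0.        ,  0.        ]), 'T': array([[ 0.72573887, -0.40765425,  0.55418508,  1.2773434 ],
       [ 0.68755042,  0.40163353, -0.60495035, -0.85009971],
       [ 0.02403128,  0.82006617,  0.57176392,  0.78973072],
       [ 0.        ,  0.        ,  0.        ,  1.        ]])}
top {'intrinsics': array([[440.67093622,   0.        , 272.35542666],
       [  0.        , 440.67093622, 209.99685579],
       [  0.        ,   0.        ,   1.        ]]), 'dist_coeffs': array([-0.1033913,  0.       ,  0.       ,  0.       ,  0.       ]), 'T': array([[-1.56816600e-04,  9.96647006e-01, -8.18212764e-02,
         4.95978224e-01],
       [-9.99868028e-01, -1.48545952e-03, -1.61777344e-02,
        -6.65613145e-02],
       [-1.62450327e-02,  8.18079414e-02,  9.96515710e-01,
         1.10213559e+00],
       [ 0.00000000e+00,  0.00000000e+00,  0.00000000e+00,
         1.00000000e+00]])}
{'time_s': 0.1, 'joint_positions': array([68.64684387, 18.43426422, -4.0173174 , 83.1655821 ,  1.29463203,
       78.54031568, -3.26113226]), 'joint_velocities': array([-0.12069949, -0.15364008, -0.02679576, -0.14849872,  0.11606395,
       -0.04238767,  0.04776954]), 'tau': array([ 8.43715443e-04, -4.92568624e+01, -4.05492447e-01, -3.13397563e+01,
       -6.42281352e-02,  3.96032492e-02,  3.55069267e-05]), 'position': array([ 0.24498361, -0.60155479,  0.22159775]), 'tool_rot': array([-1.79905053e+02,  4.39379591e-03,  2.21631918e+01]), 'wrist_force': array([-0.50463049, -0.42630647,  0.35527581]), 'wrist_torque': array([-0.00511448, -0.00192177, -0.01531991]), 'grip_width': 0.08711667076631265}
```

View pics/top0.png

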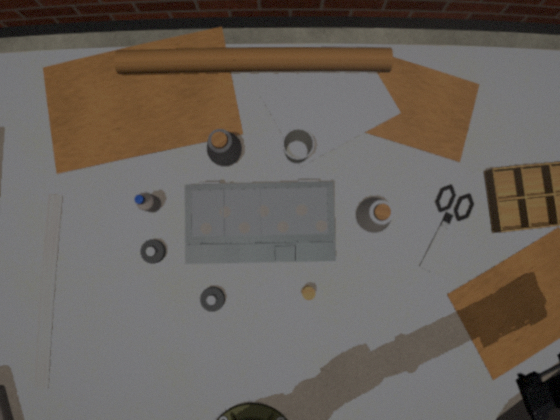

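View pics/scene0.png

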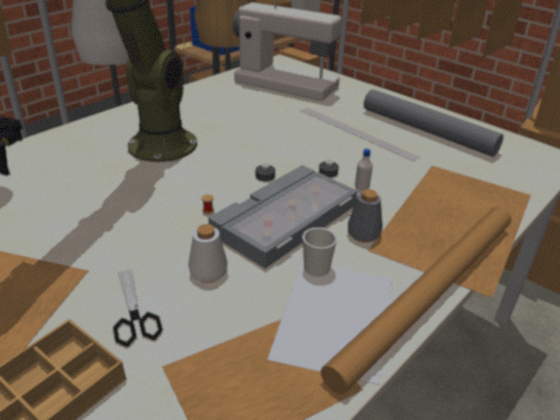

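The top view shows the case at about cols 185–336, rows 180–264, with a likely notch at cols 275–297. The weight is at (212,298), the spool at (308,292), and cone_a is right of the case at (378,212). I'll enlarge the rim.

Run:
```python
import cv2
a=cv2.imread("pics/top0.png")[225:315,180:345]
a=cv2.resize(a,None,fx=4.8,fy=4.8,interpolation=cv2.INTER_CUBIC)
cv2.imwrite("pics/crop1.png",cv2.convertScaleAbs(a,alpha=1.6))
```

```text
(no output)
```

View pics/crop1.png

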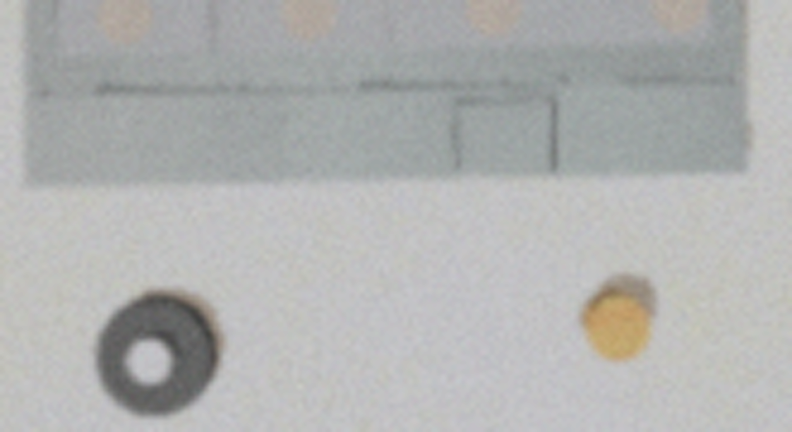

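```bash
cat > h.py <<'E'
import numpy as np,cv2
from workcell import *
def px2w(n,uv,z):
    i=camera_info(n);p=cv2.undistortPoints(np.array([uv],float).reshape(-1,1,2),i["intrinsics"],i["dist_coeffs"]).reshape(-1,2)
    d=np.c_[p[:,0],-p[:,1],-np.ones(len(p))]@i["T"][:3,:3].T; o=i["T"][:3,3]
    return o+d*((z-o[2])/d[:,2])[:,None]
E
python3 - <<'E'
from h import *
c=np.array([(25,184),(747,172),(28,93),(735,81),(457,172),(553,172),(457,98),(553,98),(157,353),(617,326)],float)
uv=(c+.5)/4.8-.5+[180,225]
np.set_printoptions(precision=4,suppress=True)
for z in(.05,.04,0.03):print(z);print(px2w("top",uv,z)[:,:2])
w=px2w("top",uv,.05)[:,:2];print(np.linalg.norm(w[0]-w[1]),np.degrees(np.arctan2(*(w[0]-w[1]))))
print(px2w("top",[(380,212),(222,148),(153,250),(147,203)],.06)[:,:2])
E
```

```text
0.05
[[ 0.4555  0.1601]
 [ 0.4619 -0.1989]
 [ 0.5009  0.1591]
 [ 0.5069 -0.1933]
 [ 0.4621 -0.0553]
 [ 0.4621 -0.1028]
 [ 0.4987 -0.0553]
 [ 0.4986 -0.1029]
 [ 0.3724  0.0933]
 [ 0.3863 -0.1342]]
0.04
[[ 0.4552  0.1623]
 [ 0.4616 -0.2001]
 [ 0.5009  0.1613]
 [ 0.507  -0.1945]
 [ 0.4618 -0.0552]
 [ 0.4617 -0.1032]
 [ 0.4987 -0.0552]
 [ 0.4987 -0.1033]
 [ 0.3712  0.0948]
 [ 0.3852 -0.1348]]
0.03
[[ 0.4548  0.1644]
 [ 0.4612 -0.2014]
 [ 0.5009  0.1634]
 [ 0.5071 -0.1957]
 [ 0.4614 -0.0551]
 [ 0.4614 -0.1035]
 [ 0.4987 -0.0551]
 [ 0.4987 -0.1036]
 [ 0.37    0.0963]
 [ 0.3842 -0.1355]]
0.3590533126737205 -1.0117813915372467
[[ 0.5764 -0.3056]
 [ 0.7319  0.0719]
 [ 0.4862  0.2352]
 [ 0.5989  0.2523]]
```

The rim measures 359 mm by 46 mm, which matches the stated sizes. Case yaw is about 1° and its origin about (0.459, -0.019). The notch middle is at case y of about -60 mm, within the stated range. I'll close the fingers and go above rim_left at (0.479, 0.141).

Request:
jog_arm(moves=[[18.4, -11.5, 1, 0, 0, 10, 0], [36.9, -23, 2, 0, 0, 21.2, 0], [36.9, -23, 2, 0, 0, 21.2, 0], [36.9, -23, 2, 0, 0, 21.2, 0], [36.9, -23, 2, 0, 0, 21.2, 0], [36.9, -23, 2, 0, 0, 21.2, 0], [36.9, -23, 2, 0, 0, 21.2, 0], [49.7, -60, 4, 0, 0, 21.2, 0], [49.7, -60, 4, 0, 0, 21.2, 0], [49.7, -60, 4, 0, 0, 21.2, 0], [49.7, -60, 4, 0, 0, 21.2, 0], [49.7, -60, 4, 0, 0, 21.2, 0]])

```text
time_s: 1.6
position: [0.4828, 0.0637, 0.1864]
tool_rot: [180.0, -0.0, 0.9]
wrist_force: [1.0, 0.4, 0.4]
grip_width: 0.0006
```

Request:
jog_arm(moves=[[-0.2, -4, 4, 0, 0, 0, 0], [-0.2, -7.7, 8, 0, 0, 0, 0], [-0.2, -7.7, 10.5, 0, 0, 0, 0], [-0.2, -7.7, 10.5, 0, 0, 0, 0], [-0.2, -7.7, 10.5, 0, 0, 0, 0], [-0.2, -7.7, 10.5, 0, 0, 0, 0]])

```text
time_s: 2.35
position: [0.4813, 0.1384, 0.0829]
tool_rot: [180.0, -0.1, 0.9]
wrist_force: [-1.1, 0.7, 0.0]
grip_width: 0.0004
```

Request:
jog_arm(moves=[[-0.2, -0.2, 1.5, 0, 0, 0, 0], [-0.2, -0.2, 2.5, 0, 0, 0, 0], [-0.2, -0.2, 2.7, 0, 0, 0, 0], [-0.2, -0.2, 2.9, 0, 0, 0, 0], [-0.2, -0.2, 2.9, 0, 0, 0, 0]])

```text
time_s: 2.98
position: [0.4781, 0.1408, 0.0526]
tool_rot: [180.0, -0.0, 1.0]
wrist_force: [0.3, -0.3, 0.2]
grip_width: 0.0004
```

Run:
```python
from h import *
s=get_state();print(s['position'],s['wrist_force'])
cv2.imwrite("pics/top1.png",cv2.convertScaleAbs(cv2.resize(np.hstack([capture("top")[210:320,170:350,::-1],capture("scene")[110:220,180:360,::-1]]),None,fx=2.2,fy=2.2,interpolation=cv2.INTER_CUBIC),alpha=1.5))
```

```text
[0.47813968 0.14082343 0.05259466] [ 0.34099444 -0.28670567  0.21781608]
```

View pics/top1.png

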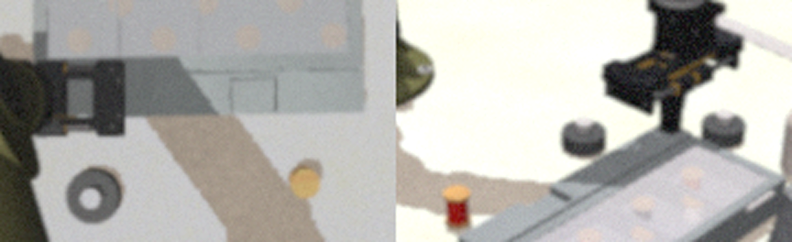

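The closed fingertip stands just over the left end of the rim, and nothing has been disturbed. I'll now lower it to touch.

Request:
jog_arm(moves=[[0, 0, 0.1, 0, 0, 0, 0], [0, 0, 0.2, 0, 0, 0, 0], [0, 0, 0.3, 0, 0, 0, 0], [0, 0, 0.35, 0, 0, 0, 0], [0, 0, 0.35, 0, 0, 0, 0]])

```text
time_s: 3.7
position: [0.4782, 0.1408, 0.0504]
tool_rot: [179.9, 0.0, 1.0]
wrist_force: [-3.8, -0.3, 11.3]
grip_width: 0.0004
```

Contact at z = 0.0504 with 11 N. Sweeping right.

Request:
jog_arm(moves=[[0, 0.5, 0, 0, 0, 0, 0], [0, 1.2, 0, 0, 0, 0, 0], [0, 1.9, 0, 0, 0, 0, 0], [0, 2.6, 0, 0, 0, 0, 0], [0, 3.3, 0, 0, 0, 0, 0], [0, 4, 0, 0, 0, 0, 0], [0, 4.7, 0, 0, 0, 0, 0], [0, 5.4, 0, 0, 0, 0, 0], [0, 6.1, 0, 0, 0, 0, 0], [0, 6.8, 0, 0, 0, 0, 0], [0, 7.5, 0, 0, 0, 0, 0], [0, 8, 0, 0, 0, 0, 0]])

```text
time_s: 5.2
position: [0.481, 0.0625, 0.0504]
tool_rot: [-179.9, -0.2, 1.0]
wrist_force: [-0.7, 3.2, 4.7]
grip_width: 0.0006
```

Request:
jog_arm(moves=[[0, 0.6, 0.03, 0, 0, 0, 0], [0, 1.3, 0.04, 0, 0, 0, 0], [0, 2, 0.05, 0, 0, 0, 0], [0, 2.7, 0.05, 0, 0, 0, 0], [0, 3.4, 0.05, 0, 0, 0, 0], [0, 4.1, 0.05, 0, 0, 0, 0], [0, 4.8, 0.06, 0, 0, 0, 0], [0, 5.5, 0.06, 0, 0, 0, 0], [0, 6.2, 0.06, 0, 0, 0, 0], [0, 6.9, 0.06, 0, 0, 0, 0], [0, 7.6, 0.06, 0, 0, 0, 0], [0, 8.2, 0.06, 0, 0, 0, 0]])

```text
time_s: 6.7
position: [0.4827, -0.0193, 0.05]
tool_rot: [-179.9, -0.2, 1.0]
wrist_force: [-0.6, 4.8, 7.2]
grip_width: 0.0002
```

Request:
jog_arm(moves=[[0, 0.5, 0.02, 0, 0, 0, 0], [0, 1, 0.02, 0, 0, 0, 0], [0, 1.5, 0.02, 0, 0, 0, 0], [0, 2, 0.02, 0, 0, 0, 0], [0, 2.5, 0.02, 0, 0, 0, 0], [0, 3, 0.02, 0, 0, 0, 0], [0, 3.4, 0.02, 0, 0, 0, 0], [0, 3.8, 0.02, 0, 0, 0, 0], [0, 4.1, 0.02, 0, 0, 0, 0], [0, 4.4, 0.02, 0, 0, 0, 0]])

```text
time_s: 7.95
position: [0.4834, -0.0632, 0.0496]
tool_rot: [-179.9, -0.2, 1.0]
wrist_force: [0.7, 1.1, 1.7]
grip_width: 0.0005
```

Request:
jog_arm(moves=[[0, 0.2, 0.02, 0, 0, 0, 0], [0, 0.4, 0.04, 0, 0, 0, 0], [0, 0.6, 0.06, 0, 0, 0, 0], [0, 0.8, 0.06, 0, 0, 0, 0], [0, 0.8, 0.06, 0, 0, 0, 0]])

```text
time_s: 8.57
position: [0.4816, -0.0735, 0.0476]
tool_rot: [180.0, 0.0, 0.9]
wrist_force: [0.3, 0.3, 0.2]
grip_width: 0.0005
```

It dropped in: z is below the rim top with no force, at y of about -0.073, which agrees with the picture. I'll centre it and lower it onto the plate.

Request:
jog_arm(moves=[[-0.1, 0.3, 0, 0, 0, 0, 0], [-0.2, 0.5, 0.1, 0, 0, 0, 0], [-0.2, 0.5, 0.3, 0, 0, 0, 0], [-0.2, 0.5, 0.5, 0, 0, 0, 0], [-0.2, 0.5, 0.7, 0, 0, 0, 0], [-0.2, 0.5, 0.85, 0, 0, 0, 0], [-0.2, 0.5, 0.9, 0, 0, 0, 0]])

```text
time_s: 9.45
position: [0.4799, -0.0781, 0.0396]
tool_rot: [180.0, 0.0, 1.0]
wrist_force: [-3.9, 0.7, 9.9]
grip_width: 0.0005
```

On the plate at z = 0.0396, as expected, with 10 N. Next I press 8 mm.

Request:
jog_arm(moves=[[0, 0, 0.1, 0, 0, 0, 0], [0, 0, 0.2, 0, 0, 0, 0], [0, 0, 0.3, 0, 0, 0, 0], [0, 0, 0.4, 0, 0, 0, 0], [0, 0, 0.5, 0, 0, 0, 0], [0, 0, 0.6, 0, 0, 0, 0], [0, 0, 0.7, 0, 0, 0, 0], [0, 0, 0.8, 0, 0, 0, 0], [0, 0, 0.85, 0, 0, 0, 0], [0, 0, 0.9, 0, 0, 0, 0], [0, 0, 0.95, 0, 0, 0, 0], [0, 0, 0.95, 0, 0, 0, 0]])

```text
time_s: 10.95
position: [0.4801, -0.0782, 0.0321]
tool_rot: [179.9, 0.0, 1.0]
wrist_force: [-8.3, 1.6, 24.6]
grip_width: 0.0005
```

Request:
jog_arm(moves=[[0, 0, 0.05, 0, 0, 0, 0], [0, 0, 0.1, 0, 0, 0, 0], [0, 0, 0.1, 0, 0, 0, 0]])

```text
time_s: 11.32
position: [0.4802, -0.0782, 0.0319]
tool_rot: [179.9, 0.0, 1.0]
wrist_force: [-11.6, 2.5, 31.4]
grip_width: 0.0006
```

End stop: force rose and the plate didn't move. Withdrawing straight up.

Request:
jog_arm(moves=[[0, 0, -0.5, 0, 0, 0, 0], [0, 0, -2, 0, 0, 0, 0], [0, 0, -5, 0, 0, 0, 0], [0, 0, -9, 0, 0, 0, 0], [0, 0, -14, 0, 0, 0, 0], [0, 0, -18, 0, 0, 0, 0], [0, 6, -20, 0, 0, 0, 0], [0, 12, -20, 0, 0, 0, 0], [0, 18, -20, 0, 0, 0, 0], [0, 22, -20, 0, 0, 0, 0], [0, 22, -20, 0, 0, 0, 0], [0, 22, -20, 0, 0, 0, 0]])

```text
time_s: 12.82
position: [0.4837, -0.2971, 0.2283]
tool_rot: [-179.9, -0.0, 1.0]
wrist_force: [-0.5, 1.2, 0.4]
grip_width: 0.0002
```

Run:
```python
from h import *
s=get_state();print(s['time_s'],s['position'],s['wrist_force'])
cv2.imwrite("pics/end.png",cv2.convertScaleAbs(cv2.resize(np.vstack([capture("top")[120:320,120:400,::-1],capture("scene")[120:320,110:390,::-1]]),None,fx=1.5,fy=1.5),alpha=1.4))
```

```text
12.825 [ 0.48369664 -0.29712396  0.22826555] [-0.48220047  1.18164493  0.3637044 ]
```

View pics/end.png

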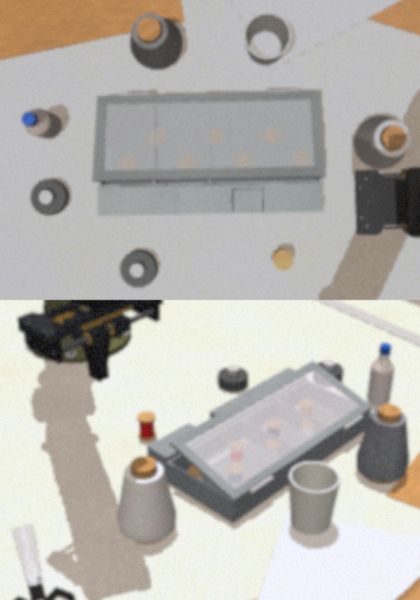

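The lid stands open with its near edge raised: from (94,180) to (326,173) in the top half of the picture. Cones, weights, spool, glue and mug are where they were, and the hand is clear. I'll check the lid's height from its apparent width, then hand in.

Run:
```python
from h import *
uv=np.array([(94,180),(326,173)])/1.5+[120,120]
for z in(.05,.07,.086):
    w=px2w("top",uv,z);print(z,np.linalg.norm(w[0]-w[1]))
finish_job()
```

```text
0.05 0.370633191277386
0.07 0.3635878409465516
0.086 0.3579515606818841
the job is handed in; nothing more can be done
```

The case is open: I swept a closed fingertip along the rim, found the notch and pressed the release fully down. The lid stayed up after I took the hand away, and the job is handed in at about 13 s.

- **Sweep:** I touched the rim at rim_left with 11 N and swept right. Force was about 5–7 N at the two stops along the rim and 1.7 N at the notch edge; I did not read it between stops. At world y of about -0.07 the tip dropped into the notch (case y of about -60 mm), where the picture had put it.
- **Press:** The plate met the tip at z = 0.0396 m. I pressed it to 0.032 m, about 8 mm. At the end the force rose from 25 to 31 N with almost no further travel, so it was at its stop.
- **Last checks:** The final pictures show the lid standing open. Its apparent width fits a near edge about 80–86 mm up, as expected for fully open. The cones, weights, spool, glue and mug look unmoved. The shears were only partly in the last picture, but the hand never went near the table there. Nothing is touching the robot, and no check disagreed.

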